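# Load the sealed samples into the sample carrier

## Task

Gather the four sealed samples - the square bottle, the wide jar, the slim vial and the flat flask, all with black caps - into the white carrier, each standing upright in the pocket of its own shape, right down on the pocket's floor; set them down gently, do not drop them. The open, capless bottle and jar among them are empties: leave them standing where they are.

Things in the scene. Friction and masses are not known exactly. Their poses are not given: they have to be found in the camera images.
- bottle_square: Sealed square amber glass bottle with a black screw cap and a paper label: body 38 x 38 mm and 66 mm high, shoulder and cap (25 mm across) above it, 94 mm high in all, about 0.12 kg. Origin: centre of the underside, z up. Stands upright on the bench. x and y square to its sides.
- jar_wide: Sealed wide round amber glass jar with a broad black lid: 48 mm across, 62 mm high in all (glass to 46 mm, lid 47 mm across), about 0.1 kg. Origin: centre of the underside, z up. Stands upright on the bench. 
- vial_slim: Sealed slim round amber glass vial with a black cap: 24 mm across, glass 72 mm high, 90 mm high with the cap (21 mm across), about 0.05 kg. Origin: centre of the underside, z up. Stands upright on the bench. 
- flask_flat: Sealed flat rectangular amber glass flask with a small black cap: body 52 mm (its x) x 24 mm (its y) and 64 mm high, 86 mm high with the cap (21 mm across), about 0.08 kg. Origin: centre of the underside, z up. Stands upright on the bench. 
- open_square: Empty square amber glass bottle WITHOUT a cap, its neck open: body 38 x 38 mm and 66 mm high, neck 22 mm across, 80 mm high in all. Does not belong in the carrier. Origin: centre of the underside, z up. Stands upright on the bench. 
- open_wide: Empty wide round amber glass jar WITHOUT a lid, open at the top: 48 mm across, 52 mm high. Does not belong in the carrier. Origin: centre of the underside, z up. Stands upright on the bench. 
- pocket_square: Fixed grey insert block, 84 x 84 x 20 mm high, one of four (two by two, 105 mm apart) in the fixed white carrier tray (230 x 230 mm, rim 24 mm, insert tops 25 mm over the bench). In its top a pocket with black floor, 16 mm deep (floor 4 mm above the origin): a square hole 52 x 52 mm, for the square bottle. Origin: centre of its underside; z up, x and y along its sides.
- pocket_wide: Fixed grey insert block, 84 x 84 x 20 mm high, one of four (two by two, 105 mm apart) in the fixed white carrier tray (230 x 230 mm, rim 24 mm, insert tops 25 mm over the bench). In its top a pocket with black floor, 16 mm deep (floor 4 mm above the origin): a large round hole 62 mm across, for the wide jar. Origin: centre of its underside; z up, x and y along its sides.
- pocket_slim: Fixed grey insert block, 84 x 84 x 20 mm high, one of four (two by two, 105 mm apart) in the fixed white carrier tray (230 x 230 mm, rim 24 mm, insert tops 25 mm over the bench). In its top a pocket with black floor, 16 mm deep (floor 4 mm above the origin): a small round hole 38 mm across, for the slim vial. Origin: centre of its underside; z up, x and y along its sides.
- pocket_flat: Fixed grey insert block, 84 x 84 x 20 mm high, one of four (two by two, 105 mm apart) in the fixed white carrier tray (230 x 230 mm, rim 24 mm, insert tops 25 mm over the bench). In its top a pocket with black floor, 16 mm deep (floor 4 mm above the origin): an oblong hole 66 mm (along its x) x 38 mm (along its y), for the flat flask. Origin: centre of its underside; z up, x and y along its sides.

How it is judged:
By the outcome, as a careful person would: the job done as asked, in the order asked, and still so for the second after the job is handed in, with the robot touching nothing.
It also fails if it takes over 120 s, if anything falls off the work surface, if the arm or the gripper's body presses on something with over 40 N, if the wrist force passes 120 N, or if a joint passes its speed limit or range.

## Robot

A 7-joint arm with a two-finger parallel gripper is mounted at the origin on the work surface. World frame = base frame: x ahead of the robot, y to its left, z up, the work surface at z = 0. Lengths are in mm, angles in degrees, forces in N, time in s.
With the tool pointing down it reaches from about 400 to 850 mm from the base axis. Payload 10.4 kg.
Tool frame: the origin (TCP) lies at the very end of the fingers, on their centre line; the grasp point (between the pads) lies 19 mm behind it; z points along the fingers, y is the line along which they close (so a half turn about z gives the same grasp; the last joint's range is limited). The gripper opens to 85 mm and grips with 20 to 120 N. Pads are 22 mm wide; open, the fingers measure 114 mm over their backs; the gripper's body (76 mm by 85 mm) begins 54 mm behind the grasp point. The pads swing forward as they close: fully open they stand 13 mm farther back than shut.
Start: joints at [-76.983, 19.034, -3.707, 83.658, 1.238, 77.344, -5.071], TCP at [154.492, 605.627, 231.338] pointing down, gripper open.
Joint ranges: [-148.97, 148.97], [-28.65, 121.19], [-84.17, 76.75], [9.2, 138.47], [-72.65, 252.65], [3.7, 117.97], [-149.18, 149.18]. Speed limits (degrees/s): [127.2, 127.2, 159.86, 159.86, 180, 180, 180].

## Interface

Orientations are given as [roll, pitch, yaw] about the fixed x, y, z axes, in that order (R = Rz(yaw) Ry(pitch) Rx(roll)).
In Python, from cell import read_state, capture, hand_in, outline_of gives the robot as it stands. The module is installed in compiled form; this text tells all that it offers.
- The arm moves only by the tool play_rows, never from a script. Its argument "increments" is a list of rows, each an object with "gripper": the opening, from 0 (shut) to 1 (fully open); "dp": the shift along the tool's x, y, z in mm, a list of three; "twist": the turn, a rotation vector about the tool's x, y, z in degrees, a list of three. A call has 1 to 12 rows; each row shifts and turns the commanded pose from where the row before left it, along the tool's axes as they then stand; what a row does not reach is not made up. A row lasts 1/12 s, in which the tool goes at most 41.7 mm and 7.16 degrees, less where a joint would pass 70% of its speed; a pose out of reach is approached as far as the arm can. A call is refused whole if a number of a shift passes 41.7 or a number of a turn 7.16, either way. A call with a gripper value outside its range is refused whole. The fingers move at their own pace and stop on an object; the grip force is fixed at half the most. Time passes only in rows, so rows that do not move let the fingers close. It gives the time, the measured TCP pose, the force, the opening and the grip force at its end, in the units of the state.
- read_state(): the state, without advancing time (a new reading comes with each control period).
- capture(name): name is "scene" or "top" or "wrist"; returns a dict with "color" (420x560x3 uint8, red, green, blue), "depth" (420x560 float32, mm along the optical axis (not along the pixel's ray), 0 where there is no reading), "fov_y" (degrees; the focal length in pixels is half the picture's height over the tangent of half this angle, whatever the lens; pixels are square), "cx", "cy" (the principal point, pixels), "R" (3x3) and "t" (3): a world point X has camera coordinates R X + t; the wrist camera has in their place "tool_from_camera" (4x4, takes a point from camera to tool coordinates, whose origin is the TCP and whose axes are the flange's). Camera axes: x right, y down, z forward; pixel columns grow to the right and rows downward; lengths in mm; the calibration is good to about 2 mm. A picture is of the moment at which its call begins: read the wrist's pose just before it.
- hand_in(): hands the job in; it is judged then, once.
Trained networks look in the newest picture that a camera, given by its name, has taken for a name from the list of things; names that differ only in an ending like _2 or _b are one class to them, and where a whole thing is asked for, a point or a joint stands for the part that bears it (a point fixed in the world has none). Each returns a list of dicts, best first, with "conf" (0 to 1); they miss things now and then, are a little off and sometimes report something else, mostly with a low value. They report only what shows in the picture. A call takes as long as a camera call.
- outline_of(camera, query): "region" (420x560 bool, what is visible of it) and "box" ([left, top, width, height] in pixels, round what is visible of it).
The state is a dict: "time_s": time; "joint_pos": joint angles; "joint_vel": joint speeds; "joint_efforts": joint torques, N m; "position": TCP position; "eef_rot": TCP orientation; "contact_force": force on the tool from outside, world axes, zero at the start; "moment": the same for the moment, N m; "width": opening from 0.0 (shut) to 1.0 (fully open); "grasp_force": force on a finger pad.
Only numpy, scipy, OpenCV 4.12 (cv2) and the standard library are available. Lean on these libraries where they do the work, as an engineer would, in place of code of your own. Each camera call takes 0.05 s, during which the arm holds its last target. There are 200 camera calls.

## Working session

There is one attempt and no reset: what is moved stays moved. The work goes in short steps, Python scripts to look and compute and a tool call to move; the robot and the scene stay as the last step left them, time stands still between calls to the robot, and variables do not carry over. Pictures are saved under pics/ and viewed, at most 14 in all, crops included, and the job is handed in when it is done.

Besides the shell and the picture viewer there is one more tool, called after "Emit:" as a command line: name --argument value ..., lists and objects as JSON in quotes. play_rows: Moves the arm, as the interface text tells. Its arguments: {"type":"object","properties":{"increments":{"type":"array"}},"required":["increments"]}

```bash
mkdir -p pics
cat > h.py <<'E'
import numpy as np, cv2
from cell import read_state, capture, outline_of
from scipy.spatial.transform import Rotation as Ro
def cloud(c,st=None):
    d=c["depth"];h,w=d.shape;f=h/2/np.tan(np.radians(c["fov_y"]/2))
    u,v=np.meshgrid(np.arange(w),np.arange(h))
    P=np.stack([(u-c["cx"])/f*d,(v-c["cy"])/f*d,d],-1)
    if "R" in c: return (P-np.array(c["t"]))@np.array(c["R"])
    T=np.array(c["tool_from_camera"]);P=P@T[:3,:3].T+T[:3,3]
    return P@Ro.from_euler('xyz',st["eef_rot"],degrees=True).as_matrix().T+np.array(st["position"])
names="bottle_square jar_wide vial_slim flask_flat open_square open_wide pocket_square pocket_wide pocket_slim pocket_flat".split()
E
python3 - <<'E'
from h import *
s=read_state();print({k:np.round(v,2).tolist() for k,v in s.items()})
for n in("scene","top"):
    c=capture(n);cv2.imwrite(f"pics/{n}0.png",c["color"][...,::-1]);P=cloud(c)
    print(n,c["fov_y"],np.round(np.array(c["R"]),2).tolist(),np.round(c["t"]))
    for q in names:
        for r in outline_of(n,q)[:2]:
            m=r["region"]&(c["depth"]>0);p=P[m]
            top=p[p[:,2]>np.percentile(p[:,2],98)-6]
            a=cv2.minAreaRect(p[:,:2].astype(np.float32))
            print(q,round(r["conf"],2),r["box"],"topmed",top.mean(0).round(0),"rect",np.round(a[0]),np.round(a[1]),round(a[2]))
E
```

```text
{'time_s': 0.0, 'joint_pos': [-76.98, 19.07, -3.71, 83.7, 1.24, 77.34, -5.07], 'joint_vel': [0.1, -0.05, -0.15, 0.06, 0.01, -0.01, -0.02], 'joint_efforts': [-0.0, -62.55, 0.05, -39.16, 0.02, 0.01, -0.0], 'position': [154.43, 605.26, 230.52], 'eef_rot': [-179.92, 0.0, 165.69], 'contact_force': [-0.67, 0.23, -0.41], 'moment': [-0.05, -0.02, -0.04], 'grasp_force': 0.0, 'width': 1.0}
scene 42.68046721666533 [[0.07, 1.0, -0.01], [0.74, -0.05, -0.67], [-0.67, 0.04, -0.74]] [ -36. -376. 1550.]
jar_wide 0.65 [259.7, 212.3, 19.5, 33.5] topmed [599. -17.  62.] rect [575. -20.] [99. 47.] 8
vial_slim 0.86 [133.5, 159.3, 16.7, 36.2] topmed [ 439. -288.   90.] rect [ 439. -287.] [24. 23.] 6
flask_flat 0.89 [236.1, 157.7, 22.3, 35.5] topmed [449. -59.  86.] rect [433. -43.] [55. 72.] 48
open_square 0.92 [120.9, 214.9, 22.9, 36.7] topmed [ 586. -298.   78.] rect [ 587. -298.] [40. 37.] 28
open_wide 0.79 [183.2, 225.8, 28.0, 33.7] topmed [ 620. -168.   51.] rect [ 620. -168.] [49. 47.] 35
pocket_square 0.69 [409.4, 212.4, 47.5, 37.8] topmed [615. 328.  26.] rect [614. 329.] [85. 89.] 86
pocket_wide 0
[... 779 characters left out ...]
22.] 48
flask_flat 0.77 [294.3, 245.2, 25.2, 20.2] topmed [447. -60.  86.] rect [452. -64.] [55. 36.] 52
open_square 0.9 [384.1, 170.1, 27.9, 29.6] topmed [ 585. -301.   80.] rect [ 586. -299.] [44. 39.] 34
open_wide 0.9 [329.4, 166.8, 23.6, 24.5] topmed [ 618. -170.   52.] rect [ 622. -168.] [56. 49.] 38
pocket_square 0.65 [118.1, 191.8, 37.2, 35.7] topmed [612. 327.  26.] rect [614. 327.] [85. 86.] 86
pocket_wide 0.68 [117.5, 230.6, 38.6, 40.1] topmed [508. 334.  26.] rect [508. 334.] [86. 85.] 87
pocket_slim 0.81 [163.1, 227.7, 36.7, 41.9] topmed [501. 230.  26.] rect [502. 230.] [85. 85.] 86
pocket_flat 0.63 [159.9, 190.8, 40.0, 35.8] topmed [606. 222.  26.] rect [609. 223.] [85. 90.] 86
```

Run:
```python
import cv2
a=cv2.imread('pics/top0.png')[140:300,90:450];b=cv2.imread('pics/scene0.png')[140:270,100:470]
cv2.imwrite('pics/top0c.png',cv2.resize(a,(792,352),interpolation=2));cv2.imwrite('pics/scene0c.png',cv2.resize(b,(792,278),interpolation=2))
```

```text
(no output)
```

View pics/top0c.png

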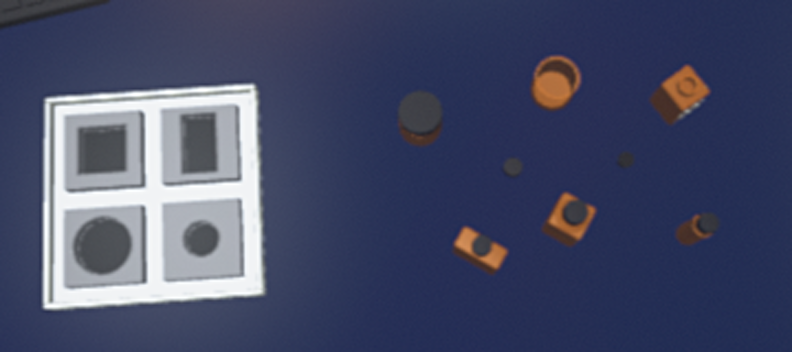

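View pics/scene0c.png

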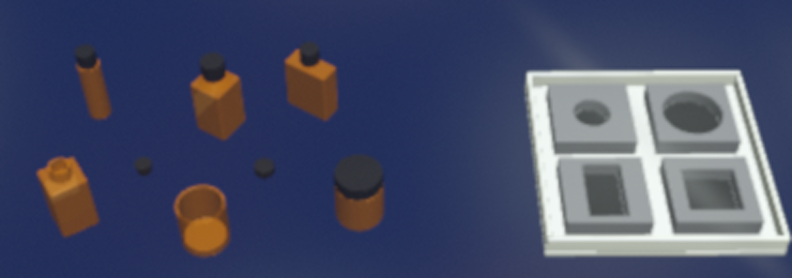

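The pictures show the carrier with square/flat pockets far and wide/slim near, and all samples as the networks report, plus two loose caps on the bench. Next I'll fit poses.

```bash
cat >> h.py <<'E'
from scipy.optimize import least_squares
def fit(p,shape,x0):
    # p: side/top-edge points nx2; shape ('c',r) or ('r',hx,hy)
    def res(q):
        d=p-q[:2]
        if shape[0]=='c': return np.linalg.norm(d,axis=1)-shape[1]
        c,s=np.cos(q[2]),np.sin(q[2]);a=np.abs(d@np.array([[c,-s],[s,c]]))-np.array(shape[1:])
        return np.where((a>0).all(1),np.hypot(*a.T),a.max(1))
    best=min((least_squares(res,[*x0,t],loss='soft_l1',f_scale=1.) for t in np.radians([0,30,60,90,120,150])),key=lambda r:r.cost)
    return best.x[0].round(1),best.x[1].round(1),np.degrees(best.x[2]).round(1)%180,round(best.cost/len(p),2),len(p)
S=dict(bottle_square=(('r',19,19),(466,-158),(8,62)),jar_wide=(('c',24),(599,-18),(6,44)),vial_slim=(('c',12),(438,-289),(8,70)),flask_flat=(('r',26,12),(448,-60),(8,60)))
E
python3 - <<'E'
from h import *
C={n:cloud(capture(n)).reshape(-1,3) for n in("scene","top")}
for q,(sh,c,z) in S.items():
    for n in C:
        P=C[n];m=(np.hypot(P[:,0]-c[0],P[:,1]-c[1])<45)&(P[:,2]>z[0])&(P[:,2]<z[1])
        print(q,n,fit(P[m][:,:2],sh,c))
# pockets: outline of each pocket block top
for n in C:
    P=C[n];m=(np.abs(P[:,2]-25)<2)&(P[:,0]>430)&(P[:,0]<680)&(P[:,1]>150)&(P[:,1]<410)
    for q,c in dict(square=(613,328),wide=(508,334),slim=(502,230),flat=(607,224)).items():
        k=m&(np.abs(P[:,:2]-c).max(1)<46);a=cv2.minAreaRect(P[k][:,:2].astype(np.float32));print(n,q,np.round(a[0],1),np.round(a[1],1),round(a[2],1),P[k][:,2].mean().round(1))
E
```

```text
bottle_square scene (np.float64(465.5), np.float64(-156.5), np.float64(52.9), np.float64(0.4), 385)
bottle_square top (np.float64(466.9), np.float64(-159.2), np.float64(142.8), np.float64(0.06), 82)
jar_wide scene (np.float64(597.3), np.float64(-16.5), np.float64(0.0), np.float64(0.39), 263)
jar_wide top (np.float64(599.1), np.float64(-18.9), np.float64(0.0), np.float64(0.16), 70)
vial_slim scene (np.float64(436.4), np.float64(-288.0), np.float64(0.0), np.float64(0.62), 215)
vial_slim top (np.float64(438.0), np.float64(-290.7), np.float64(0.0), np.float64(0.12), 80)
flask_flat scene (np.float64(446.1), np.float64(-58.4), np.float64(51.7), np.float64(0.51), 385)
flask_flat top (np.float64(447.5), np.float64(-60.4), np.float64(52.3), np.float64(0.18), 61)
scene square [613.7 329.6] [85.  87.3] 85.8 25.5
scene wide [509.4 337. ] [84.8 87.1] 85.5 25.3
scene slim [501.7 232.3] [85.3 87.9] 86.5 25.4
scene flat [605.9 225.1] [85. 87.] 86.7 25.3
top square [613.4 328. ] [85.6 84.8] 86.5 25.1
top wide [508.6 334.6] [84.9 84.3] 86.0 25.1
top slim [501.6 229.9] [84.6 84.2] 86.4 25.2
top flat [606.1 222.9] [84.2 84.5] 86.1 25.1
```

Emit:
play_rows --increments '[{"gripper": 1,"dp": [-14,-41,0],"twist": [0,0,6]},{"gripper": 1,"dp": [-14,-38,0],"twist": [0,0,6]},{"gripper": 1,"dp": [-14,-38,0],"twist": [0,0,6]},{"gripper": 1,"dp": [-14,-38,0],"twist": [0,0,6]}]'

```text
time_s: 1.53
position: [145.7, 441.7, 230.9]
eef_rot: [-180.0, 0.0, 141.3]
contact_force: [0.1, -0.2, 2.0]
width: 1.002
grasp_force: 0.0
```

Emit:
play_rows --increments '[{"gripper": 1,"dp": [0,0,0],"twist": [0,0,7]},{"gripper": 1,"dp": [0,0,0],"twist": [0,0,7]},{"gripper": 1,"dp": [0,0,0],"twist": [0,0,7]},{"gripper": 1,"dp": [0,0,0],"twist": [0,0,7]},{"gripper": 1,"dp": [0,0,0],"twist": [0,0,7]},{"gripper": 1,"dp": [0,0,0],"twist": [0,0,7]},{"gripper": 1,"dp": [0,0,0],"twist": [0,0,7]},{"gripper": 1,"dp": [0,0,0],"twist": [0,0,7]},{"gripper": 1,"dp": [0,0,0],"twist": [0,0,7]},{"gripper": 1,"dp": [0,0,0],"twist": [0,0,7]},{"gripper": 1,"dp": [0,0,0],"twist": [0,0,7]},{"gripper": 1,"dp": [0,0,0],"twist": [0,0,7]}]'

```text
time_s: 2.53
position: [145.0, 443.7, 231.5]
eef_rot: [-180.0, -0.0, 57.3]
contact_force: [0.4, 0.6, -0.1]
width: 1.0
grasp_force: 0.0
```

```bash
cat > go.py <<'E'
# python3 go.py x y z psi [x y z psi ...]: tool-frame moves between successive targets, each from the last (psi turned first)
import sys
from h import *
s=read_state();p=np.array(s["position"]);R=Ro.from_euler('xyz',s["eef_rot"],degrees=True);f=s["contact_force"]
print("t",s["time_s"],p.round(1),np.round(s["eef_rot"],1),"F",np.round(f,1),"w",round(s["width"],3),round(s["grasp_force"],1))
a=np.array(sys.argv[1:],float).reshape(-1,4)
for t in a:
    G=Ro.from_euler('xyz',[180,0,t[3]],degrees=True)
    print(t,"twist",(R.inv()*G).as_rotvec(degrees=True).round(1),"dp after",G.inv().apply(t[:3]-p).round(1),"dist",np.linalg.norm(t[:3]-p).round())
    R,p=G,t[:3]
E
python3 go.py 430 230 180 52.5 447 -59.5 110 52.5 447 -59.5 28 52.5
```

```text
t 2.5333 [145.  443.7 231.5] [-180.    -0.    57.3] F [ 0.4  0.6 -0.1] w 1.0 0.0
[430.  230.  180.   52.5] twist [-0.  -0.   4.8] dp after [  3.9 356.2  51.5] dist 360.0
[447.  -59.5 110.   52.5] twist [0. 0. 0.] dp after [-219.3  189.7   70. ] dist 298.0
[447.  -59.5  28.   52.5] twist [0. 0. 0.] dp after [ 0. -0. 82.] dist 82.0
```

Emit:
play_rows --increments '[{"gripper": 1,"dp": [0,0,0],"twist": [0,0,4.8]},{"gripper": 1,"dp": [0,20,2],"twist": [0,0,0]},{"gripper": 1,"dp": [0,36,5],"twist": [0,0,0]},{"gripper": 1,"dp": [0,36,5],"twist": [0,0,0]},{"gripper": 1,"dp": [0,36,5],"twist": [0,0,0]},{"gripper": 1,"dp": [0,36,5],"twist": [0,0,0]},{"gripper": 1,"dp": [0,36,5],"twist": [0,0,0]},{"gripper": 1,"dp": [0,36,5],"twist": [0,0,0]},{"gripper": 1,"dp": [0,36,5],"twist": [0,0,0]},{"gripper": 1,"dp": [0,36,5],"twist": [0,0,0]},{"gripper": 1,"dp": [0,36,5],"twist": [0,0,0]},{"gripper": 1,"dp": [0,12,5],"twist": [0,0,0]}]'

```text
time_s: 3.53
position: [432.5, 224.9, 179.5]
eef_rot: [179.9, -0.0, 52.6]
contact_force: [-0.2, 0.3, -0.6]
width: 1.002
grasp_force: 0.0
```

Emit:
play_rows --increments '[{"gripper": 1,"dp": [-15,13,5],"twist": [0,0,0]},{"gripper": 1,"dp": [-22,19,7],"twist": [0,0,0]},{"gripper": 1,"dp": [-22,19,7],"twist": [0,0,0]},{"gripper": 1,"dp": [-22,19,7],"twist": [0,0,0]},{"gripper": 1,"dp": [-22,19,7],"twist": [0,0,0]},{"gripper": 1,"dp": [-22,19,7],"twist": [0,0,0]},{"gripper": 1,"dp": [-22,19,7],"twist": [0,0,0]},{"gripper": 1,"dp": [-22,19,7],"twist": [0,0,0]},{"gripper": 1,"dp": [-22,19,7],"twist": [0,0,0]},{"gripper": 1,"dp": [-22,19,7],"twist": [0,0,0]},{"gripper": 1,"dp": [-6,6,2],"twist": [0,0,0]},{"gripper": 1,"dp": [0,0,0],"twist": [0,0,0]}]'

```text
time_s: 4.53
position: [447.9, -62.9, 109.0]
eef_rot: [180.0, 0.0, 52.7]
contact_force: [0.3, -0.1, -0.8]
width: 0.998
grasp_force: 0.0
```

```bash
python3 go.py 447 -59.5 110 52.2 447 -59.5 28 52.2
python3 - <<'E'
from h import *
s=read_state();c=capture("wrist");cv2.imwrite("pics/w1.png",c["color"][...,::-1]);P=cloud(c,s).reshape(-1,3)
q="flask_flat";sh,c0,z=S[q];m=(np.hypot(P[:,0]-c0[0],P[:,1]-c0[1])<32)&(P[:,2]>50)&(P[:,2]<70)
print(m.sum(),cv2.minAreaRect(P[m][:,:2].astype(np.float32)))
E
```

```text
t 4.5333 [447.9 -62.9 109. ] [180.    0.   52.7] F [ 0.3 -0.1 -0.8] w 0.998 0.0
[447.  -59.5 110.   52.2] twist [0.  0.  0.5] dp after [ 2.1 -2.8 -1. ] dist 4.0
[447.  -59.5  28.   52.2] twist [0. 0. 0.] dp after [ 0. -0. 82.] dist 82.0
1958 ((446.86712646484375, -61.47462463378906), (52.261810302734375, 24.024295806884766), 52.59235382080078)
```

View pics/w1.png

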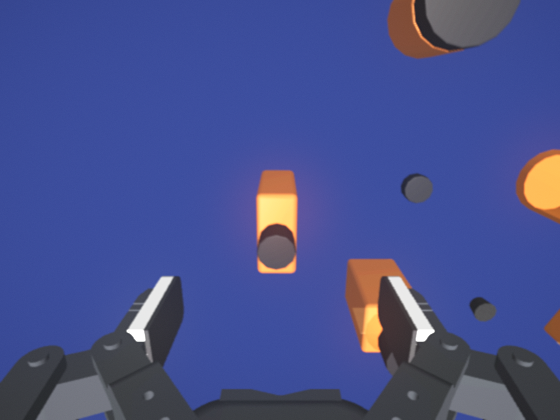

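The wrist view shows the flask centred between the fingers (275,220), and the bottle off the right finger's path (380,300).

Emit:
play_rows --increments '[{"gripper": 1,"dp": [0.8,-1.7,10],"twist": [0,0,0]},{"gripper": 1,"dp": [0,0,16],"twist": [0,0,0]},{"gripper": 1,"dp": [0,0,18],"twist": [0,0,0]},{"gripper": 1,"dp": [0,0,18],"twist": [0,0,0]},{"gripper": 1,"dp": [0,0,13],"twist": [0,0,0]},{"gripper": 1,"dp": [0,0,6],"twist": [0,0,0]},{"gripper": 1,"dp": [0,0,0],"twist": [0,0,0]},{"gripper": 0,"dp": [0,0,0],"twist": [0,0,0]},{"gripper": 0,"dp": [0,0,0],"twist": [0,0,0]},{"gripper": 0,"dp": [0,0,0],"twist": [0,0,0]},{"gripper": 0,"dp": [0,0,0],"twist": [0,0,0]},{"gripper": 0,"dp": [0,0,0],"twist": [0,0,0]}]'

```text
time_s: 5.58
position: [447.7, -58.6, 28.7]
eef_rot: [180.0, -0.1, 52.9]
contact_force: [-0.5, -0.9, 1.9]
width: 0.299
grasp_force: 1.3
```

Emit:
play_rows --increments '[{"gripper": 0,"dp": [0,0,0],"twist": [0,0,0]},{"gripper": 0,"dp": [0,0,0],"twist": [0,0,0]}]'

```text
time_s: 5.75
position: [447.7, -58.6, 28.7]
eef_rot: [180.0, -0.0, 52.9]
contact_force: [-1.6, -0.7, 5.8]
width: 0.272
grasp_force: 59.3
```

```bash
python3 go.py 447 -61 170 52.6 606 224 170 52.6 606 224 170 -3.7 606 224 40 -3.7
```

```text
t 5.75 [447.7 -58.6  28.7] [180.   -0.   52.9] F [-1.6 -0.7  5.8] w 0.272 59.3
[447.  -61.  170.   52.6] twist [ 0.  -0.   0.3] dp after [  -2.3    0.9 -141.3] dist 141.0
[606.  224.  170.   52.6] twist [0. 0. 0.] dp after [323.  -46.8  -0. ] dist 326.0
[606.  224.  170.   -3.7] twist [-0.  -0.  56.3] dp after [0. 0. 0.] dist 0.0
[606.  224.   40.   -3.7] twist [0. 0. 0.] dp after [ -0.  -0. 130.] dist 130.0
```

Emit:
play_rows --increments '[{"gripper": 0,"dp": [0,0,-10],"twist": [0,0,0]},{"gripper": 0,"dp": [0,0,-25],"twist": [0,0,0]},{"gripper": 0,"dp": [0,0,-35],"twist": [0,0,0]},{"gripper": 0,"dp": [0,0,-35],"twist": [0,0,0]},{"gripper": 0,"dp": [10,-1.5,-26],"twist": [0,0,0]},{"gripper": 0,"dp": [25,-3.5,-10],"twist": [0,0,0]},{"gripper": 0,"dp": [35,-5,0],"twist": [0,0,0]},{"gripper": 0,"dp": [35,-5,0],"twist": [0,0,0]},{"gripper": 0,"dp": [35,-5,0],"twist": [0,0,0]},{"gripper": 0,"dp": [35,-5,0],"twist": [0,0,0]},{"gripper": 0,"dp": [35,-5,0],"twist": [0,0,0]},{"gripper": 0,"dp": [35,-5,0],"twist": [0,0,0]}]'

```text
time_s: 6.75
position: [567.7, 159.3, 169.8]
eef_rot: [180.0, 0.0, 52.9]
contact_force: [-0.0, -0.1, -0.4]
width: 0.273
grasp_force: 59.0
```

Emit:
play_rows --increments '[{"gripper": 0,"dp": [35,-5,0],"twist": [0,0,0]},{"gripper": 0,"dp": [28,-4,0],"twist": [0,0,0]},{"gripper": 0,"dp": [15,-2,0],"twist": [0,0,0]},{"gripper": 0,"dp": [0,0,0],"twist": [0,0,6.5]},{"gripper": 0,"dp": [0,0,0],"twist": [0,0,6.5]},{"gripper": 0,"dp": [0,0,0],"twist": [0,0,6.5]},{"gripper": 0,"dp": [0,0,0],"twist": [0,0,6.5]},{"gripper": 0,"dp": [0,0,0],"twist": [0,0,6.5]},{"gripper": 0,"dp": [0,0,0],"twist": [0,0,6.5]},{"gripper": 0,"dp": [0,0,0],"twist": [0,0,6.5]},{"gripper": 0,"dp": [0,0,0],"twist": [0,0,6.5]},{"gripper": 0,"dp": [0,0,0],"twist": [0,0,4.5]}]'

```text
time_s: 7.75
position: [605.3, 226.6, 169.8]
eef_rot: [180.0, 0.0, -4.0]
contact_force: [-0.7, -0.7, -0.6]
width: 0.275
grasp_force: 59.0
```

```bash
python3 go.py 608 224 60 -3.7 608 224 39 -3.7
python3 - <<'E'
from h import *
s=read_state();c=capture("wrist");cv2.imwrite("pics/w2.png",c["color"][...,::-1]);P=cloud(c,s).reshape(-1,3)
m=(np.abs(P[:,2]-25)<3)&(np.abs(P[:,0]-606)<48)&(np.abs(P[:,1]-224)<48)
print(m.sum(),cv2.minAreaRect(P[m][:,:2].astype(np.float32)))
h=read_state()['position'][2];m=(np.abs(P[:,2]-(h-28.7+64))<3)&(np.hypot(P[:,0]-606,P[:,1]-224)<45);print(m.sum(),cv2.minAreaRect(P[m][:,:2].astype(np.float32)))
E
```

```text
t 7.75 [605.3 226.6 169.8] [180.   0.  -4.] F [-0.7 -0.7 -0.6] w 0.275 59.0
[608.  224.   60.   -3.7] twist [ 0.   0.  -0.3] dp after [  2.9   2.4 109.8] dist 110.0
[608.  224.   39.   -3.7] twist [0. 0. 0.] dp after [-0. -0. 21.] dist 21.0
5372 ((605.46142578125, 222.29080200195312), (84.18508911132812, 84.81890869140625), 86.06970977783203)
4483 ((609.700439453125, 225.22537231445312), (41.78709411621094, 41.02616882324219), 36.853912353515625)
```

View pics/w2.png

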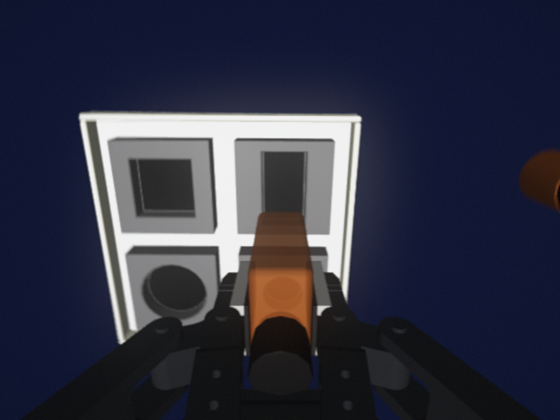

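Emit:
play_rows --increments '[{"gripper": 0,"dp": [3,3.4,10],"twist": [0,0,0]},{"gripper": 0,"dp": [0,0,22],"twist": [0,0,0]},{"gripper": 0,"dp": [0,0,22],"twist": [0,0,0]},{"gripper": 0,"dp": [0,0,22],"twist": [0,0,0]},{"gripper": 0,"dp": [0,0,20],"twist": [0,0,0]},{"gripper": 0,"dp": [0,0,12],"twist": [0,0,0]},{"gripper": 0,"dp": [0,0,5],"twist": [0,0,0]},{"gripper": 0,"dp": [0,0,0],"twist": [0,0,0]}]'

```text
time_s: 8.47
position: [607.8, 222.6, 55.3]
eef_rot: [179.9, 0.1, -3.5]
contact_force: [-0.7, -0.2, -1.2]
width: 0.274
grasp_force: 59.0
```

```bash
python3 go.py 608 223 39 -3.7
```

```text
t 8.4667 [607.8 222.6  55.3] [ 1.799e+02  1.000e-01 -3.500e+00] F [-0.7 -0.2 -1.2] w 0.274 59.0
[608.  223.   39.   -3.7] twist [0.1 0.1 0.2] dp after [ 0.1 -0.4 16.3] dist 16.0
```

Emit:
play_rows --increments '[{"gripper": 0,"dp": [0,0,4],"twist": [0,0,0]},{"gripper": 0,"dp": [0,0,4],"twist": [0,0,0]},{"gripper": 0,"dp": [0,0,3],"twist": [0,0,0]},{"gripper": 0,"dp": [0,0,2],"twist": [0,0,0]},{"gripper": 0,"dp": [0,0,2],"twist": [0,0,0]},{"gripper": 0,"dp": [0,0,1],"twist": [0,0,0]},{"gripper": 0,"dp": [0,0,0.5],"twist": [0,0,0]},{"gripper": 0,"dp": [0,0,0],"twist": [0,0,0]},{"gripper": 0,"dp": [0,0,0],"twist": [0,0,0]}]'

```text
time_s: 9.22
position: [608.4, 223.1, 39.9]
eef_rot: [-180.0, -0.0, -3.6]
contact_force: [0.1, -0.6, -1.4]
width: 0.277
grasp_force: 59.0
```

Emit:
play_rows --increments '[{"gripper": 0,"dp": [0,0,0.7],"twist": [0,0,0]},{"gripper": 0,"dp": [0,0,0.7],"twist": [0,0,0]},{"gripper": 0,"dp": [0,0,0.5],"twist": [0,0,0]},{"gripper": 0,"dp": [0,0,0],"twist": [0,0,0]},{"gripper": 0,"dp": [0,0,0],"twist": [0,0,0]}]'

```text
time_s: 9.63
position: [608.4, 223.1, 37.9]
eef_rot: [-180.0, -0.0, -3.6]
contact_force: [0.1, 0.6, -0.9]
width: 0.273
grasp_force: 59.2
```

Emit:
play_rows --increments '[{"gripper": 0,"dp": [0,0,0.6],"twist": [0,0,0]},{"gripper": 0,"dp": [0,0,0],"twist": [0,0,0]},{"gripper": 0,"dp": [0,0,0],"twist": [0,0,0]}]'

```text
time_s: 9.88
position: [608.4, 223.0, 37.8]
eef_rot: [-180.0, 0.0, -3.6]
contact_force: [-2.8, -0.2, 6.4]
width: 0.274
grasp_force: 60.0
```

Emit:
play_rows --increments '[{"gripper": 0.6,"dp": [0,0,0],"twist": [0,0,0]},{"gripper": 0.9,"dp": [0,0,0],"twist": [0,0,0]},{"gripper": 0.9,"dp": [0,0,0],"twist": [0,0,0]},{"gripper": 0.9,"dp": [0,0,0],"twist": [0,0,0]},{"gripper": 0.9,"dp": [0,0,0],"twist": [0,0,0]},{"gripper": 0.9,"dp": [0,0,-10],"twist": [0,0,0]},{"gripper": 1,"dp": [0,0,-25],"twist": [0,0,0]},{"gripper": 1,"dp": [0,0,-30],"twist": [0,0,0]},{"gripper": 1,"dp": [0,0,-30],"twist": [0,0,0]},{"gripper": 1,"dp": [0,0,-25],"twist": [0,0,0]},{"gripper": 1,"dp": [0,0,-10],"twist": [0,0,0]}]'

```text
time_s: 10.8
position: [610.0, 223.1, 172.2]
eef_rot: [-179.8, -0.3, -3.6]
contact_force: [1.0, -0.5, 0.3]
width: 1.002
grasp_force: 0.0
```

Emit:
play_rows --increments '[{"gripper": 1,"dp": [0,0,0],"twist": [0,0,-7]},{"gripper": 1,"dp": [0,0,0],"twist": [0,0,-7]},{"gripper": 1,"dp": [0,0,0],"twist": [0,0,-7]},{"gripper": 1,"dp": [0,0,0],"twist": [0,0,-7]},{"gripper": 1,"dp": [0,0,0],"twist": [0,0,-7]},{"gripper": 1,"dp": [0,0,0],"twist": [0,0,-7]},{"gripper": 1,"dp": [0,0,0],"twist": [0,0,-7]},{"gripper": 1,"dp": [0,0,0],"twist": [0,0,-7]}]'

```text
time_s: 11.47
position: [608.2, 222.9, 167.4]
eef_rot: [-180.0, 0.0, 52.7]
contact_force: [0.0, 0.3, -0.6]
width: 1.0
grasp_force: 0.0
```

```bash
python3 go.py 466 -158 115 52.8
python3 - <<'E'
from h import *
s=read_state();c=capture("wrist");t=capture("top")
P=cloud(t)
for z in (64,86):
    m=(np.abs(P[...,2]-z-9)<3)&(np.hypot(P[...,0]-606,P[...,1]-224)<45);p=P[m]
    print(z,m.sum(),p.mean(0).round(1) if len(p) else '',cv2.minAreaRect(p[:,:2].astype(np.float32)) if len(p)>5 else '')
a=np.hstack([c["color"],cv2.resize(t["color"][140:300,90:310],(560,420))])[...,::-1]
cv2.imwrite("pics/c3.png",cv2.resize(a,(800,300)))
E
```

```text
t 11.4667 [608.2 222.9 167.4] [-180.     0.    52.7] F [ 0.   0.3 -0.6] w 1.0 0.0
[ 466.  -158.   115.    52.8] twist [-0.   0.  -0.1] dp after [-389.4  117.    52.4] dist 410.0
64 131 [602.6 221.3  73. ] ((605.6641845703125, 221.9032745361328), (23.260303497314453, 52.4730110168457), 85.965576171875)
86 60 [605.8 222.9  94.9] ((606.2785034179688, 222.9454345703125), (19.692262649536133, 17.292503356933594), 37.82207489013672)
```

View pics/c3.png

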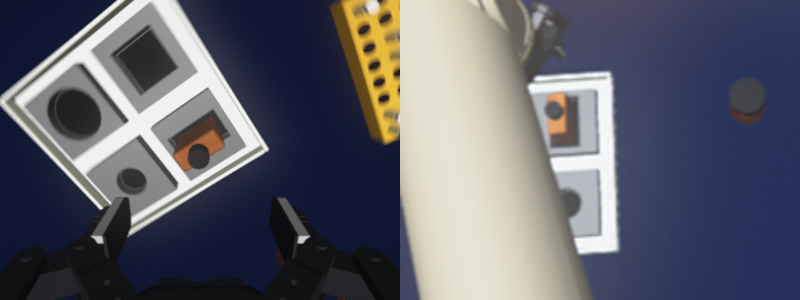

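The flask is down on its floor (shoulder at 73 mm, cap at 95 mm, in line with the pocket). Next, the bottle.

Emit:
play_rows --increments '[{"gripper": 1,"dp": [-20,6,0],"twist": [0,0,0]},{"gripper": 1,"dp": [-36,11,0],"twist": [0,0,0]},{"gripper": 1,"dp": [-36,11,0],"twist": [0,0,0]},{"gripper": 1,"dp": [-36,11,0],"twist": [0,0,0]},{"gripper": 1,"dp": [-36,11,5],"twist": [0,0,0]},{"gripper": 1,"dp": [-36,11,7],"twist": [0,0,0]},{"gripper": 1,"dp": [-36,11,8],"twist": [0,0,0]},{"gripper": 1,"dp": [-36,11,8],"twist": [0,0,0]},{"gripper": 1,"dp": [-36,11,8],"twist": [0,0,0]},{"gripper": 1,"dp": [-36,11,8],"twist": [0,0,0]},{"gripper": 1,"dp": [-33,9,8],"twist": [0,0,0]},{"gripper": 1,"dp": [-12,3,0],"twist": [0,0,0]}]'

```text
time_s: 12.57
position: [460.5, -161.0, 114.3]
eef_rot: [-179.9, 0.1, 51.8]
contact_force: [-1.2, 0.2, -0.0]
width: 1.0
grasp_force: 0.0
```

Emit:
play_rows --increments '[{"gripper": 1,"dp": [0,0,0],"twist": [0,0,0]},{"gripper": 1,"dp": [0,0,0],"twist": [0,0,0]}]'

```text
time_s: 12.73
position: [463.7, -156.5, 115.5]
eef_rot: [-180.0, -0.0, 52.1]
contact_force: [0.3, 0.4, -0.4]
width: 1.002
grasp_force: 0.0
```

```bash
cat >> h.py <<'E'
def wlook(q,zl,rad=34):
    s=read_state();c=capture("wrist");P=cloud(c,s).reshape(-1,3);c0=S[q][1]
    m=(np.hypot(P[:,0]-c0[0],P[:,1]-c0[1])<rad)&(P[:,2]>zl[0])&(P[:,2]<zl[1]);p=P[m][:,:2].astype(np.float32)
    print(q,m.sum(),P[m].mean(0).round(1),cv2.minAreaRect(p),cv2.minEnclosingCircle(p));return c
E
python3 -c "
from h import *
wlook('bottle_square',(60,68));wlook('bottle_square',(90,97),22)"
python3 go.py 466 -158 30 53
```

```text
bottle_square 1355 [ 471.3 -152.9   65.4] ((466.69073486328125, -159.4757843017578), (37.960689544677734, 38.05183410644531), 52.47119140625) ((466.6636047363281, -159.57302856445312), 25.220516204833984)
bottle_square 1589 [ 467.1 -159.    93.8] ((466.48638916015625, -159.554931640625), (24.51722526550293, 24.60221290588379), 13.511285781860352) ((466.406494140625, -159.7451171875), 12.757686614990234)
t 12.8333 [ 464.4 -155.1  115.5] [180.   -0.   52.4] F [ 0.3  0.4 -0. ] w 0.996 0.0
[ 466. -158.   30.   53.] twist [ 0.  -0.  -0.6] dp after [-1.4  3.  85.5] dist 86.0
```

Emit:
play_rows --increments '[{"gripper": 1,"dp": [-2,4.4,5],"twist": [0,0,0]},{"gripper": 1,"dp": [0,0,16],"twist": [0,0,0]},{"gripper": 1,"dp": [0,0,18],"twist": [0,0,0]},{"gripper": 1,"dp": [0,0,18],"twist": [0,0,0]},{"gripper": 1,"dp": [0,0,16],"twist": [0,0,0]},{"gripper": 1,"dp": [0,0,8],"twist": [0,0,0]},{"gripper": 1,"dp": [0,0,4],"twist": [0,0,0]},{"gripper": 0,"dp": [0,0,0],"twist": [0,0,0]},{"gripper": 0,"dp": [0,0,0],"twist": [0,0,0]},{"gripper": 0,"dp": [0,0,0],"twist": [0,0,0]},{"gripper": 0,"dp": [0,0,0],"twist": [0,0,0]},{"gripper": 0,"dp": [0,0,0],"twist": [0,0,0]}]'

```text
time_s: 13.83
position: [466.5, -160.8, 31.1]
eef_rot: [180.0, -0.1, 52.4]
contact_force: [-0.8, 1.2, 5.8]
width: 0.434
grasp_force: 59.8
```

Emit:
play_rows --increments '[{"gripper": 0,"dp": [0,0,0],"twist": [0,0,0]},{"gripper": 0,"dp": [0,0,0],"twist": [0,0,0]}]'

```text
time_s: 14.0
position: [466.5, -160.7, 31.1]
eef_rot: [180.0, -0.1, 52.4]
contact_force: [-1.9, 1.1, 6.3]
width: 0.438
grasp_force: 60.0
```

```bash
python3 go.py 466 -159 170 52.5 613.5 328.5 170 52.5 613.5 328.5 170 86.3
```

```text
t 14.0 [ 466.5 -160.7   31.1] [ 1.80e+02 -1.00e-01  5.24e+01] F [-1.9  1.1  6.3] w 0.438 60.0
[ 466.  -159.   170.    52.5] twist [ 0.  -0.1 -0.1] dp after [   1.1   -1.4 -138.9] dist 139.0
[613.5 328.5 170.   52.5] twist [0. 0. 0.] dp after [ 476.6 -179.8   -0. ] dist 509.0
[613.5 328.5 170.   86.3] twist [  0.    0.  -33.8] dp after [0. 0. 0.] dist 0.0
```

Emit:
play_rows --increments '[{"gripper": 0,"dp": [0,0,-10],"twist": [0,0,0]},{"gripper": 0,"dp": [0,0,-25],"twist": [0,0,0]},{"gripper": 0,"dp": [0,0,-35],"twist": [0,0,0]},{"gripper": 0,"dp": [0,0,-35],"twist": [0,0,0]},{"gripper": 0,"dp": [10,-4,-26],"twist": [0,0,0]},{"gripper": 0,"dp": [25,-9,-10],"twist": [0,0,0]},{"gripper": 0,"dp": [34,-13,0],"twist": [0,0,0]},{"gripper": 0,"dp": [34,-13,0],"twist": [0,0,0]},{"gripper": 0,"dp": [34,-13,0],"twist": [0,0,0]},{"gripper": 0,"dp": [34,-13,0],"twist": [0,0,0]},{"gripper": 0,"dp": [34,-13,0],"twist": [0,0,0]},{"gripper": 0,"dp": [34,-13,0],"twist": [0,0,0]}]'

```text
time_s: 15.0
position: [539.8, 85.7, 172.3]
eef_rot: [180.0, -0.0, 52.4]
contact_force: [1.0, -0.3, -1.4]
width: 0.436
grasp_force: 60.4
```

Emit:
play_rows --increments '[{"gripper": 0,"dp": [34,-13,0],"twist": [0,0,0]},{"gripper": 0,"dp": [34,-13,0],"twist": [0,0,0]},{"gripper": 0,"dp": [34,-13,0],"twist": [0,0,0]},{"gripper": 0,"dp": [34,-13,0],"twist": [0,0,0]},{"gripper": 0,"dp": [34,-13,0],"twist": [0,0,0]},{"gripper": 0,"dp": [34,-13,0],"twist": [0,0,0]},{"gripper": 0,"dp": [20,-7,0],"twist": [0,0,0]},{"gripper": 0,"dp": [10,-4,0],"twist": [0,0,0]}]'

```text
time_s: 15.67
position: [611.4, 327.8, 171.3]
eef_rot: [-180.0, -0.0, 52.6]
contact_force: [1.1, 0.3, -1.3]
width: 0.434
grasp_force: 60.4
```

Emit:
play_rows --increments '[{"gripper": 0,"dp": [0,0,0],"twist": [0,0,-6]},{"gripper": 0,"dp": [0,0,0],"twist": [0,0,-7]},{"gripper": 0,"dp": [0,0,0],"twist": [0,0,-7]},{"gripper": 0,"dp": [0,0,0],"twist": [0,0,-7]},{"gripper": 0,"dp": [0,0,0],"twist": [0,0,-6.5]},{"gripper": 0,"dp": [0,0,0],"twist": [0,0,0]},{"gripper": 0,"dp": [0,0,0],"twist": [0,0,0]},{"gripper": 0,"dp": [0,0,0],"twist": [0,0,0]}]'

```text
time_s: 16.33
position: [612.1, 323.1, 171.7]
eef_rot: [180.0, 0.0, 85.6]
contact_force: [0.3, 0.7, -1.2]
width: 0.436
grasp_force: 60.3
```

```bash
python3 go.py 613 327 40 86.3
python3 - <<'E'
from h import *
s=read_state();c=capture("wrist");P=cloud(c,s).reshape(-1,3)
for q in((613.5,328),(508.6,335),(501.6,230.5)):
    m=(np.abs(P[:,2]-25)<3)&(np.abs(P[:,:2]-q).max(1)<48);print(m.sum(),cv2.minAreaRect(P[m][:,:2].astype(np.float32)) if m.sum()>9 else '')
E
```

```text
t 16.3333 [612.1 323.1 171.7] [180.    0.   85.6] F [ 0.3  0.7 -1.2] w 0.436 60.3
[613.  327.   40.   86.3] twist [ 0.   0.  -0.7] dp after [  4.    0.6 131.7] dist 132.0
4740 ((612.8699340820312, 326.97088623046875), (84.87164306640625, 84.24723815917969), 85.97624969482422)
5459 ((507.95697021484375, 334.2063293457031), (84.75749969482422, 85.11835479736328), 86.15733337402344)
4314 ((501.1007385253906, 229.6688995361328), (85.37201690673828, 84.61825561523438), 86.33792114257812)
```

Emit:
play_rows --increments '[{"gripper": 0,"dp": [3.2,0.6,8],"twist": [0,0,-0.6]},{"gripper": 0,"dp": [0,0,22],"twist": [0,0,0]},{"gripper": 0,"dp": [0,0,24],"twist": [0,0,0]},{"gripper": 0,"dp": [0,0,24],"twist": [0,0,0]},{"gripper": 0,"dp": [0,0,20],"twist": [0,0,0]},{"gripper": 0,"dp": [0,0,12],"twist": [0,0,0]},{"gripper": 0,"dp": [0,0,6],"twist": [0,0,0]},{"gripper": 0,"dp": [0,0,5],"twist": [0,0,0]},{"gripper": 0,"dp": [0,0,4],"twist": [0,0,0]},{"gripper": 0,"dp": [0,0,2],"twist": [0,0,0]},{"gripper": 0,"dp": [0,0,1],"twist": [0,0,0]},{"gripper": 0,"dp": [0,0,0],"twist": [0,0,0]}]'

```text
time_s: 17.38
position: [613.1, 327.1, 43.9]
eef_rot: [180.0, -0.0, 86.5]
contact_force: [-0.6, 0.2, -1.4]
width: 0.439
grasp_force: 60.3
```

Emit:
play_rows --increments '[{"gripper": 0,"dp": [0,0,0],"twist": [0,0,0]},{"gripper": 0,"dp": [0,0,0],"twist": [0,0,0]}]'

```text
time_s: 17.55
position: [613.0, 327.1, 43.9]
eef_rot: [180.0, -0.0, 86.5]
contact_force: [-0.3, -0.7, -1.1]
width: 0.438
grasp_force: 60.3
```

Emit:
play_rows --increments '[{"gripper": 0,"dp": [0,0,1],"twist": [0,0,0]},{"gripper": 0,"dp": [0,0,1],"twist": [0,0,0]},{"gripper": 0,"dp": [0,0,1],"twist": [0,0,0]},{"gripper": 0,"dp": [0,0,0.8],"twist": [0,0,0]},{"gripper": 0,"dp": [0,0,0],"twist": [0,0,0]},{"gripper": 0,"dp": [0,0,0],"twist": [0,0,0]}]'

```text
time_s: 18.05
position: [612.8, 327.0, 40.3]
eef_rot: [-180.0, -0.0, 86.5]
contact_force: [-2.7, -1.1, 5.7]
width: 0.435
grasp_force: 61.0
```

Emit:
play_rows --increments '[{"gripper": 0.7,"dp": [0,0,0],"twist": [0,0,0]},{"gripper": 0.9,"dp": [0,0,0],"twist": [0,0,0]},{"gripper": 0.9,"dp": [0,0,0],"twist": [0,0,0]},{"gripper": 0.9,"dp": [0,0,0],"twist": [0,0,0]},{"gripper": 0.9,"dp": [0,0,0],"twist": [0,0,0]},{"gripper": 0.9,"dp": [0,0,-10],"twist": [0,0,0]},{"gripper": 1,"dp": [0,0,-25],"twist": [0,0,0]},{"gripper": 1,"dp": [0,0,-30],"twist": [0,0,0]},{"gripper": 1,"dp": [0,0,-30],"twist": [0,0,0]},{"gripper": 1,"dp": [0,0,-25],"twist": [0,0,0]},{"gripper": 1,"dp": [0,0,-10],"twist": [0,0,0]}]'

```text
time_s: 18.97
position: [614.4, 327.5, 174.9]
eef_rot: [179.7, -0.2, 86.5]
contact_force: [0.4, -0.5, 1.1]
width: 1.0
grasp_force: 0.0
```

Emit:
play_rows --increments '[{"gripper": 1,"dp": [0,0,0],"twist": [0,0,6]},{"gripper": 1,"dp": [0,0,0],"twist": [0,0,7]},{"gripper": 1,"dp": [0,0,0],"twist": [0,0,7]},{"gripper": 1,"dp": [0,0,0],"twist": [0,0,7]},{"gripper": 1,"dp": [0,0,0],"twist": [0,0,6.5]},{"gripper": 1,"dp": [0,0,0],"twist": [0,0,0]}]'

```text
time_s: 19.47
position: [612.5, 327.0, 169.3]
eef_rot: [-180.0, 0.0, 52.7]
contact_force: [0.5, -0.5, 0.0]
width: 1.002
grasp_force: 0.0
```

```bash
python3 go.py 437.5 -290 115 53
python3 - <<'E'
from h import *
s=read_state();c=capture("wrist");cv2.imwrite("pics/w4.png",c["color"][...,::-1]);P=cloud(c,s)
for z in (66,94):
    m=(np.abs(P[...,2]-z-9)<3)&(np.hypot(P[...,0]-613,P[...,1]-327)<45);p=P[m]
    print(z,m.sum(),p.mean(0).round(1) if len(p) else '',cv2.minAreaRect(p[:,:2].astype(np.float32)) if len(p)>5 else '')
E
```

```text
t 19.4667 [612.5 327.  169.3] [-180.     0.    52.7] F [ 0.5 -0.5  0. ] w 1.002 0.0
[ 437.5 -290.   115.    53. ] twist [-0.   0.  -0.3] dp after [-598.1  231.5   54.3] dist 644.0
66 937 [617.7 334.1  75.1] ((612.173583984375, 328.0804748535156), (37.50953674316406, 37.97195816040039), 86.05332946777344)
94 1061 [612.6 328.3 102.9] ((612.3745727539062, 327.8819274902344), (24.11602210998535, 24.299549102783203), 38.07851028442383)
```

Bottle seated (shoulder 75, cap 103 mm). Next, the vial.

Emit:
play_rows --increments '[{"gripper": 1,"dp": [-20,8,0],"twist": [0,0,0]},{"gripper": 1,"dp": [-36,14,0],"twist": [0,0,0]},{"gripper": 1,"dp": [-36,14,0],"twist": [0,0,0]},{"gripper": 1,"dp": [-36,14,0],"twist": [0,0,0]},{"gripper": 1,"dp": [-36,14,0],"twist": [0,0,0]},{"gripper": 1,"dp": [-36,14,0],"twist": [0,0,0]},{"gripper": 1,"dp": [-36,14,0],"twist": [0,0,0]},{"gripper": 1,"dp": [-36,14,0],"twist": [0,0,0]},{"gripper": 1,"dp": [-36,14,0],"twist": [0,0,0]},{"gripper": 1,"dp": [-36,14,0],"twist": [0,0,0]},{"gripper": 1,"dp": [-36,14,0],"twist": [0,0,0]},{"gripper": 1,"dp": [-36,14,0],"twist": [0,0,0]}]'

```text
time_s: 20.52
position: [490.9, -104.5, 169.8]
eef_rot: [180.0, -0.0, 53.3]
contact_force: [1.1, 0.3, -0.6]
width: 0.999
grasp_force: 0.0
```

Emit:
play_rows --increments '[{"gripper": 1,"dp": [-36,14,5],"twist": [0,0,0]},{"gripper": 1,"dp": [-36,14,10],"twist": [0,0,0]},{"gripper": 1,"dp": [-36,14,12],"twist": [0,0,0]},{"gripper": 1,"dp": [-36,14,12],"twist": [0,0,0]},{"gripper": 1,"dp": [-24,9,10],"twist": [0,0,0]},{"gripper": 1,"dp": [-14,5,5],"twist": [0,0,0]},{"gripper": 1,"dp": [0,0,0],"twist": [0,0,0]},{"gripper": 1,"dp": [0,0,0],"twist": [0,0,0]},{"gripper": 1,"dp": [0,0,0],"twist": [0,0,0]},{"gripper": 1,"dp": [0,0,0],"twist": [0,0,0]}]'

```text
time_s: 21.35
position: [439.0, -289.0, 115.8]
eef_rot: [180.0, -0.1, 53.2]
contact_force: [0.4, 0.0, -0.9]
width: 1.002
grasp_force: 0.0
```

```bash
python3 -c "
from h import *
wlook('vial_slim',(8,70),28);wlook('vial_slim',(86,93),22)"
python3 go.py 437.5 -290 30 53
```

```text
vial_slim 974 [ 443.3 -283.7   43. ] ((440.994873046875, -286.0616149902344), (12.565069198608398, 23.970340728759766), 56.266780853271484) ((437.91973876953125, -290.6667175292969), 12.008414268493652)
vial_slim 1077 [ 438.2 -290.4   89.8] ((437.6884460449219, -290.9512939453125), (20.208026885986328, 20.23375701904297), 72.68661499023438) ((437.70263671875, -290.8079833984375), 10.637419700622559)
t 21.45 [ 438.8 -289.1  115.7] [180.   -0.   53.1] F [0.  0.5 0.1] w 1.0 0.0
[ 437.5 -290.    30.    53. ] twist [ 0.  -0.   0.1] dp after [-1.5 -0.5 85.7] dist 86.0
```

Emit:
play_rows --increments '[{"gripper": 1,"dp": [-1.9,0.2,5],"twist": [0,0,0]},{"gripper": 1,"dp": [0,0,16],"twist": [0,0,0]},{"gripper": 1,"dp": [0,0,18],"twist": [0,0,0]},{"gripper": 1,"dp": [0,0,18],"twist": [0,0,0]},{"gripper": 1,"dp": [0,0,16],"twist": [0,0,0]},{"gripper": 1,"dp": [0,0,9],"twist": [0,0,0]},{"gripper": 1,"dp": [0,0,4],"twist": [0,0,0]},{"gripper": 0,"dp": [0,0,0],"twist": [0,0,0]},{"gripper": 0,"dp": [0,0,0],"twist": [0,0,0]},{"gripper": 0,"dp": [0,0,0],"twist": [0,0,0]},{"gripper": 0,"dp": [0,0,0],"twist": [0,0,0]},{"gripper": 0,"dp": [0,0,0],"twist": [0,0,0]}]'

```text
time_s: 22.45
position: [437.5, -292.0, 30.1]
eef_rot: [179.9, -0.0, 53.0]
contact_force: [-0.3, 0.3, -0.5]
width: 0.293
grasp_force: 0.0
```

Emit:
play_rows --increments '[{"gripper": 0,"dp": [0,0,0],"twist": [0,0,0]},{"gripper": 0,"dp": [0,0,0],"twist": [0,0,0]},{"gripper": 0,"dp": [0,0,0],"twist": [0,0,0]}]'

```text
time_s: 22.7
position: [437.5, -292.0, 30.1]
eef_rot: [180.0, -0.0, 53.0]
contact_force: [-0.1, 1.4, 5.6]
width: 0.263
grasp_force: 58.4
```

```bash
python3 go.py 437.5 -290 170 53.2 501.3 230 170 53.2
```

```text
t 22.7 [ 437.5 -292.    30.1] [180.  -0.  53.] F [-0.1  1.4  5.6] w 0.263 58.4
[ 437.5 -290.   170.    53.2] twist [ 0.  -0.  -0.2] dp after [   1.6   -1.2 -139.9] dist 140.0
[501.3 230.  170.   53.2] twist [0. 0. 0.] dp after [ 454.6 -260.4   -0. ] dist 524.0
```

Emit:
play_rows --increments '[{"gripper": 0,"dp": [0,0,-10],"twist": [0,0,0]},{"gripper": 0,"dp": [0,0,-25],"twist": [0,0,0]},{"gripper": 0,"dp": [0,0,-35],"twist": [0,0,0]},{"gripper": 0,"dp": [0,0,-35],"twist": [0,0,0]},{"gripper": 0,"dp": [10,-6,-26],"twist": [0,0,0]},{"gripper": 0,"dp": [24,-14,-10],"twist": [0,0,0]},{"gripper": 0,"dp": [32,-18,0],"twist": [0,0,0]},{"gripper": 0,"dp": [32,-18,0],"twist": [0,0,0]},{"gripper": 0,"dp": [32,-18,0],"twist": [0,0,0]},{"gripper": 0,"dp": [32,-18,0],"twist": [0,0,0]},{"gripper": 0,"dp": [32,-18,0],"twist": [0,0,0]},{"gripper": 0,"dp": [32,-18,0],"twist": [0,0,0]}]'

```text
time_s: 23.7
position: [470.8, -32.8, 171.3]
eef_rot: [180.0, -0.1, 53.0]
contact_force: [0.6, -0.7, 0.0]
width: 0.267
grasp_force: 58.7
```

Emit:
play_rows --increments '[{"gripper": 0,"dp": [32,-18,0],"twist": [0,0,0]},{"gripper": 0,"dp": [32,-18,0],"twist": [0,0,0]},{"gripper": 0,"dp": [32,-18,0],"twist": [0,0,0]},{"gripper": 0,"dp": [32,-18,0],"twist": [0,0,0]},{"gripper": 0,"dp": [32,-18,0],"twist": [0,0,0]},{"gripper": 0,"dp": [32,-20,0],"twist": [0,0,0]},{"gripper": 0,"dp": [24,-15,0],"twist": [0,0,0]},{"gripper": 0,"dp": [12,-8,0],"twist": [0,0,0]},{"gripper": 0,"dp": [0,0,0],"twist": [0,0,0]},{"gripper": 0,"dp": [0,0,0],"twist": [0,0,0]},{"gripper": 0,"dp": [0,0,0],"twist": [0,0,0]}]'

```text
time_s: 24.62
position: [502.3, 226.0, 170.8]
eef_rot: [180.0, 0.0, 52.9]
contact_force: [0.1, -0.5, -0.7]
width: 0.266
grasp_force: 58.7
```

```bash
python3 go.py 500.6 229 39 53
python3 - <<'E'
from h import *
s=read_state();c=capture("wrist");P=cloud(c,s)
m=(np.abs(P[...,2]-25)<3)&(np.abs(P[...,:2]-(501.4,230)).max(-1)<48);print(m.sum(),cv2.minAreaRect(P[m][:,:2].astype(np.float32)))
E
```

```text
t 24.6167 [502.3 226.  170.8] [180.    0.   52.9] F [ 0.1 -0.5 -0.7] w 0.266 58.7
[500.6 229.   39.   53. ] twist [ 0.   0.  -0.1] dp after [  1.4  -3.2 131.8] dist 132.0
7362 ((500.9597473144531, 229.26547241210938), (84.46277618408203, 84.14239501953125), 86.1137924194336)
```

Emit:
play_rows --increments '[{"gripper": 0,"dp": [1.3,-3.0,8],"twist": [0,0,0]},{"gripper": 0,"dp": [0,0,22],"twist": [0,0,0]},{"gripper": 0,"dp": [0,0,24],"twist": [0,0,0]},{"gripper": 0,"dp": [0,0,24],"twist": [0,0,0]},{"gripper": 0,"dp": [0,0,20],"twist": [0,0,0]},{"gripper": 0,"dp": [0,0,12],"twist": [0,0,0]},{"gripper": 0,"dp": [0,0,6],"twist": [0,0,0]},{"gripper": 0,"dp": [0,0,5],"twist": [0,0,0]},{"gripper": 0,"dp": [0,0,4],"twist": [0,0,0]},{"gripper": 0,"dp": [0,0,2],"twist": [0,0,0]},{"gripper": 0,"dp": [0,0,1],"twist": [0,0,0]},{"gripper": 0,"dp": [0,0,0],"twist": [0,0,0]}]'

```text
time_s: 25.67
position: [500.7, 230.8, 42.9]
eef_rot: [180.0, -0.0, 53.0]
contact_force: [-1.2, 0.0, -0.3]
width: 0.264
grasp_force: 58.7
```

Emit:
play_rows --increments '[{"gripper": 0,"dp": [0,0,0],"twist": [0,0,0]},{"gripper": 0,"dp": [0,0,0],"twist": [0,0,0]}]'

```text
time_s: 25.83
position: [500.6, 230.8, 42.9]
eef_rot: [180.0, -0.0, 53.0]
contact_force: [0.4, -0.9, -1.4]
width: 0.265
grasp_force: 58.7
```

Emit:
play_rows --increments '[{"gripper": 0,"dp": [-1.4,1,0.8],"twist": [0,0,0]},{"gripper": 0,"dp": [0,0,1],"twist": [0,0,0]},{"gripper": 0,"dp": [0,0,1],"twist": [0,0,0]},{"gripper": 0,"dp": [0,0,0.8],"twist": [0,0,0]},{"gripper": 0,"dp": [0,0,0.4],"twist": [0,0,0]},{"gripper": 0,"dp": [0,0,0],"twist": [0,0,0]},{"gripper": 0,"dp": [0,0,0],"twist": [0,0,0]}]'

```text
time_s: 26.42
position: [500.4, 229.0, 39.1]
eef_rot: [-180.0, -0.0, 53.0]
contact_force: [-3.4, -1.5, 7.6]
width: 0.263
grasp_force: 59.4
```

Emit:
play_rows --increments '[{"gripper": 0.7,"dp": [0,0,0],"twist": [0,0,0]},{"gripper": 0.9,"dp": [0,0,0],"twist": [0,0,0]},{"gripper": 0.9,"dp": [0,0,0],"twist": [0,0,0]},{"gripper": 0.9,"dp": [0,0,0],"twist": [0,0,0]},{"gripper": 0.9,"dp": [0,0,0],"twist": [0,0,0]},{"gripper": 0.9,"dp": [0,0,-10],"twist": [0,0,0]},{"gripper": 1,"dp": [0,0,-25],"twist": [0,0,0]},{"gripper": 1,"dp": [0,0,-30],"twist": [0,0,0]},{"gripper": 1,"dp": [0,0,-30],"twist": [0,0,0]},{"gripper": 1,"dp": [0,0,-25],"twist": [0,0,0]},{"gripper": 1,"dp": [0,0,-10],"twist": [0,0,0]}]'

```text
time_s: 27.33
position: [501.8, 229.4, 173.1]
eef_rot: [179.9, -0.3, 53.0]
contact_force: [1.3, -0.1, 1.1]
width: 0.997
grasp_force: 0.0
```

Emit:
play_rows --increments '[{"gripper": 1,"dp": [-10,16,0],"twist": [0,0,0]},{"gripper": 1,"dp": [-18,30,0],"twist": [0,0,0]},{"gripper": 1,"dp": [-18,30,5],"twist": [0,0,0]},{"gripper": 1,"dp": [-18,30,9],"twist": [0,0,0]},{"gripper": 1,"dp": [-18,30,9],"twist": [0,0,0]},{"gripper": 1,"dp": [-18,30,9],"twist": [0,0,0]},{"gripper": 1,"dp": [-18,30,9],"twist": [0,0,0]},{"gripper": 1,"dp": [-14,22,9],"twist": [0,0,0]},{"gripper": 1,"dp": [-7,10,5],"twist": [0,0,0]},{"gripper": 1,"dp": [0,0,0],"twist": [0,0,0]},{"gripper": 1,"dp": [0,0,0],"twist": [0,0,0]},{"gripper": 1,"dp": [0,0,0],"twist": [0,0,0]}]'

```text
time_s: 28.33
position: [598.6, -18.0, 113.7]
eef_rot: [-180.0, -0.0, 53.1]
contact_force: [-0.8, -0.2, -0.2]
width: 1.001
grasp_force: 0.0
```

```bash
python3 -c "
from h import *
wlook('jar_wide',(58,66),34)"
python3 go.py 598.5 -18.5 21 53
```

```text
jar_wide 4212 [598.9 -18.6  61.9] ((598.0399780273438, -19.57394027709961), (47.108612060546875, 45.70753479003906), 55.48147201538086) ((598.247802734375, -19.730648040771484), 23.7164249420166)
t 28.3833 [598.7 -17.6 113.8] [-1.80e+02 -1.00e-01  5.31e+01] F [ 1.1  0.6 -0.4] w 1.002 0.0
[598.5 -18.5  21.   53. ] twist [-0.  -0.1  0.1] dp after [-0.8  0.4 92.8] dist 93.0
```

Emit:
play_rows --increments '[{"gripper": 1,"dp": [-1.4,0.9,6],"twist": [0,0,0]},{"gripper": 1,"dp": [0,0,18],"twist": [0,0,0]},{"gripper": 1,"dp": [0,0,20],"twist": [0,0,0]},{"gripper": 1,"dp": [0,0,20],"twist": [0,0,0]},{"gripper": 1,"dp": [0,0,16],"twist": [0,0,0]},{"gripper": 1,"dp": [0,0,9],"twist": [0,0,0]},{"gripper": 1,"dp": [0,0,4],"twist": [0,0,0]},{"gripper": 0,"dp": [0,0,0],"twist": [0,0,0]},{"gripper": 0,"dp": [0,0,0],"twist": [0,0,0]},{"gripper": 0,"dp": [0,0,0],"twist": [0,0,0]},{"gripper": 0,"dp": [0,0,0],"twist": [0,0,0]},{"gripper": 0,"dp": [0,0,0],"twist": [0,0,0]}]'

```text
time_s: 29.38
position: [599.6, -20.9, 21.9]
eef_rot: [179.9, -0.1, 53.0]
contact_force: [0.2, -0.6, 6.9]
width: 0.544
grasp_force: 61.9
```

Emit:
play_rows --increments '[{"gripper": 0,"dp": [0,0,0],"twist": [0,0,0]},{"gripper": 0,"dp": [0,0,0],"twist": [0,0,0]}]'

```text
time_s: 29.55
position: [599.6, -20.9, 21.9]
eef_rot: [179.9, -0.1, 53.0]
contact_force: [-0.0, 0.1, 5.8]
width: 0.536
grasp_force: 61.9
```

```bash
python3 go.py 598.5 -19.5 165 53 508.3 334.5 165 53
```

```text
t 29.55 [599.6 -20.9  21.9] [ 1.799e+02 -1.000e-01  5.300e+01] F [-0.   0.1  5.8] w 0.536 61.9
[598.5 -19.5 165.   53. ] twist [ 0.1 -0.1 -0. ] dp after [   0.5   -1.7 -143.1] dist 143.0
[508.3 334.5 165.   53. ] twist [0. 0. 0.] dp after [ 228.4 -285.1   -0. ] dist 365.0
```

Emit:
play_rows --increments '[{"gripper": 0,"dp": [0,0,-10],"twist": [0,0,0]},{"gripper": 0,"dp": [0,0,-25],"twist": [0,0,0]},{"gripper": 0,"dp": [0,0,-35],"twist": [0,0,0]},{"gripper": 0,"dp": [0,0,-35],"twist": [0,0,0]},{"gripper": 0,"dp": [6,-8,-28],"twist": [0,0,0]},{"gripper": 0,"dp": [15,-19,-10],"twist": [0,0,0]},{"gripper": 0,"dp": [22,-28,0],"twist": [0,0,0]},{"gripper": 0,"dp": [22,-28,0],"twist": [0,0,0]},{"gripper": 0,"dp": [22,-28,0],"twist": [0,0,0]},{"gripper": 0,"dp": [22,-28,0],"twist": [0,0,0]},{"gripper": 0,"dp": [22,-28,0],"twist": [0,0,0]},{"gripper": 0,"dp": [22,-28,0],"twist": [0,0,0]}]'

```text
time_s: 30.55
position: [534.3, 220.0, 164.5]
eef_rot: [180.0, -0.1, 53.0]
contact_force: [0.9, 0.9, -1.5]
width: 0.542
grasp_force: 61.7
```

Emit:
play_rows --increments '[{"gripper": 0,"dp": [22,-28,0],"twist": [0,0,0]},{"gripper": 0,"dp": [22,-28,0],"twist": [0,0,0]},{"gripper": 0,"dp": [20,-24,0],"twist": [0,0,0]},{"gripper": 0,"dp": [12,-13,0],"twist": [0,0,0]},{"gripper": 0,"dp": [0,0,0],"twist": [0,0,0]},{"gripper": 0,"dp": [0,0,0],"twist": [0,0,0]},{"gripper": 0,"dp": [0,0,0],"twist": [0,0,0]}]'

```text
time_s: 31.13
position: [507.0, 334.0, 164.0]
eef_rot: [180.0, 0.0, 52.9]
contact_force: [0.5, -1.4, -1.3]
width: 0.545
grasp_force: 61.7
```

```bash
python3 go.py 508 334 31 53
python3 - <<'E'
from h import *
s=read_state();c=capture("wrist");cv2.imwrite("pics/w5.png",c["color"][...,::-1]);P=cloud(c,s)
m=(np.abs(P[...,2]-25)<3)&(np.abs(P[...,:2]-(508.4,334.5)).max(-1)<48);print(m.sum(),cv2.minAreaRect(P[m][:,:2].astype(np.float32)))
m=(np.abs(P[...,2]-s["position"][2]-40)<3)&(np.hypot(P[...,0]-s["position"][0],P[...,1]-s["position"][1])<30);print(m.sum(),cv2.minEnclosingCircle(P[m][:,:2].astype(np.float32)))
E
```

```text
t 31.1333 [507. 334. 164.] [180.    0.   52.9] F [ 0.5 -1.4 -1.3] w 0.545 61.7
[508. 334.  31.  53.] twist [ 0.   0.  -0.1] dp after [  0.7   0.8 133. ] dist 133.0
4424 ((507.9778137207031, 334.0107727050781), (84.64557647705078, 84.25696563720703), 86.11239624023438)
12170 ((508.93963623046875, 336.5986328125), 29.069496154785156)
```

View pics/w5.png

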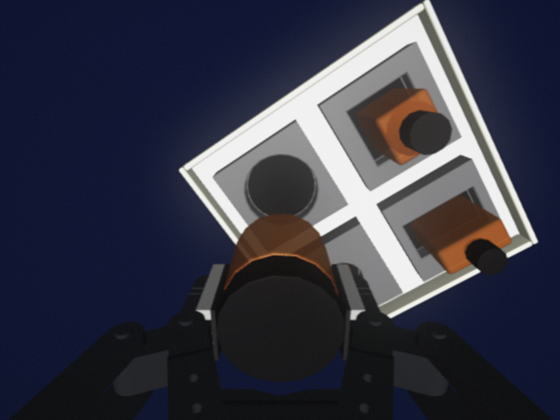

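The jar is held upright above its round pocket (280,185), with the bottle and flask standing in theirs.

Emit:
play_rows --increments '[{"gripper": 0,"dp": [0.7,0.6,8],"twist": [0,0,0]},{"gripper": 0,"dp": [0,0,22],"twist": [0,0,0]},{"gripper": 0,"dp": [0,0,24],"twist": [0,0,0]},{"gripper": 0,"dp": [0,0,24],"twist": [0,0,0]},{"gripper": 0,"dp": [0,0,20],"twist": [0,0,0]},{"gripper": 0,"dp": [0,0,12],"twist": [0,0,0]},{"gripper": 0,"dp": [0,0,7],"twist": [0,0,0]},{"gripper": 0,"dp": [0,0,5],"twist": [0,0,0]},{"gripper": 0,"dp": [0,0,4],"twist": [0,0,0]},{"gripper": 0,"dp": [0,0,2],"twist": [0,0,0]},{"gripper": 0,"dp": [0,0,0],"twist": [0,0,0]},{"gripper": 0,"dp": [0,0,0],"twist": [0,0,0]}]'

```text
time_s: 32.18
position: [507.7, 335.7, 36.2]
eef_rot: [180.0, -0.1, 53.0]
contact_force: [0.8, -0.1, -1.2]
width: 0.54
grasp_force: 61.7
```

Emit:
play_rows --increments '[{"gripper": 0,"dp": [0,0,0],"twist": [0,0,0]},{"gripper": 0,"dp": [0,0,0],"twist": [0,0,0]}]'

```text
time_s: 32.35
position: [507.6, 335.6, 36.0]
eef_rot: [180.0, -0.1, 53.0]
contact_force: [-0.4, 0.4, -1.4]
width: 0.543
grasp_force: 61.7
```

Emit:
play_rows --increments '[{"gripper": 0,"dp": [-0.8,0.6,1],"twist": [0,0,0]},{"gripper": 0,"dp": [0,0,1],"twist": [0,0,0]},{"gripper": 0,"dp": [0,0,1],"twist": [0,0,0]},{"gripper": 0,"dp": [0,0,1],"twist": [0,0,0]},{"gripper": 0,"dp": [0,0,0.8],"twist": [0,0,0]},{"gripper": 0,"dp": [0,0,0.5],"twist": [0,0,0]},{"gripper": 0,"dp": [0,0,0],"twist": [0,0,0]},{"gripper": 0,"dp": [0,0,0],"twist": [0,0,0]}]'

```text
time_s: 33.02
position: [507.3, 334.5, 30.9]
eef_rot: [-180.0, -0.0, 53.0]
contact_force: [-3.8, -1.9, 9.1]
width: 0.548
grasp_force: 62.9
```

Contact at the expected height (30.9). Release, rise and back off.

Emit:
play_rows --increments '[{"gripper": 0.7,"dp": [0,0,0],"twist": [0,0,0]},{"gripper": 0.85,"dp": [0,0,0],"twist": [0,0,0]},{"gripper": 0.85,"dp": [0,0,0],"twist": [0,0,0]},{"gripper": 0.85,"dp": [0,0,0],"twist": [0,0,0]},{"gripper": 0.85,"dp": [0,0,0],"twist": [0,0,0]},{"gripper": 0.85,"dp": [0,0,-10],"twist": [0,0,0]},{"gripper": 0.85,"dp": [0,0,-25],"twist": [0,0,0]},{"gripper": 1,"dp": [0,0,-30],"twist": [0,0,0]},{"gripper": 1,"dp": [0,0,-30],"twist": [0,0,0]},{"gripper": 1,"dp": [0,0,-30],"twist": [0,0,0]},{"gripper": 1,"dp": [0,0,-25],"twist": [0,0,0]},{"gripper": 1,"dp": [0,0,-10],"twist": [0,0,0]}]'

```text
time_s: 34.02
position: [508.8, 335.0, 195.2]
eef_rot: [179.9, -0.3, 53.0]
contact_force: [0.4, 0.2, 1.1]
width: 0.998
grasp_force: 0.0
```

Emit:
play_rows --increments '[{"gripper": 1,"dp": [-20,15,-10],"twist": [0,0,0]},{"gripper": 1,"dp": [-30,22,-10],"twist": [0,0,0]},{"gripper": 1,"dp": [-30,22,-10],"twist": [0,0,0]},{"gripper": 1,"dp": [-30,22,0],"twist": [0,0,0]},{"gripper": 1,"dp": [-30,22,0],"twist": [0,0,0]},{"gripper": 1,"dp": [-30,22,0],"twist": [0,0,0]},{"gripper": 1,"dp": [-30,22,0],"twist": [0,0,0]},{"gripper": 1,"dp": [-15,11,0],"twist": [0,0,0]},{"gripper": 1,"dp": [0,0,0],"twist": [0,0,0]},{"gripper": 1,"dp": [0,0,0],"twist": [0,0,0]}]'

```text
time_s: 34.85
position: [504.0, 66.6, 220.5]
eef_rot: [-180.0, -0.0, 52.8]
contact_force: [0.5, 0.4, -0.1]
width: 1.004
grasp_force: 0.0
```

Run:
```python
from h import *
print(read_state()["position"])
C=[capture("scene"),capture("top")]
for c in C:
  P=cloud(c)
  for n,q,z in(("bottle",(613,327),94),("jar",(508,334.5),62),("vial",(501.3,229.5),90),("flask",(605.8,222.8),86),("open_sq",(586,-299),80),("open_wide",(620,-168.5),52)):
    p=P[np.hypot(P[...,0]-q[0],P[...,1]-q[1])<30];
    if len(p)<9: continue
    t=p[p[:,2]>p[:,2].max()-4];print(n,p[:,2].max().round(1),"exp",z+9,t.mean(0).round(1),len(t))
a=np.hstack([cv2.resize(C[0]["color"][150:260,340:470],(520,420)),cv2.resize(C[1]["color"][140:290,90:290],(560,420))])[...,::-1]
cv2.imwrite("pics/f.png",cv2.resize(a,(800,310)))
```

```text
[504.02045462  66.6240866  220.4733969 ]
bottle 108.7 exp 103 [613.9 328.5 105.8] 37
jar 76.9 exp 71 [509.8 337.2  73.9] 96
vial 102.6 exp 99 [502.1 232.  100.5] 45
flask 98.7 exp 95 [607.3 225.4  96.3] 47
open_sq 83.2 exp 89 [ 586.9 -297.8   80.7] 30
open_wide 55.7 exp 61 [ 620.7 -167.6   53.1] 67
bottle 107.4 exp 103 [611.6 328.  104.6] 47
jar 76.8 exp 71 [509.1 334.2  73.9] 74
vial 104.5 exp 99 [499.8 229.7 101.7] 22
flask 100.1 exp 95 [604.9 221.7  97.2] 22
open_sq 85.3 exp 89 [ 584.9 -301.5   82.8] 14
open_wide 57.5 exp 61 [ 616.3 -169.8   54.9] 21
```

View pics/f.png

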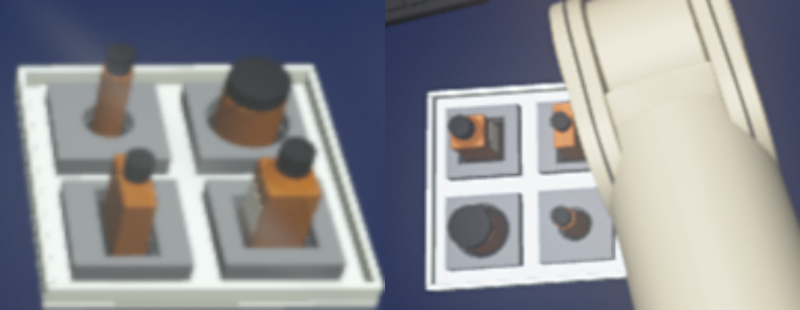

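All four stand upright in their own pockets at the expected heights, the maximum depth readings carry the same few mm of noise on every object, and the empties have not moved. I'll hand in.

```bash
python3 -c "
from cell import hand_in
print(hand_in())"
```

```text
the job is handed in; nothing more can be done
None
```

All four sealed samples are standing upright on the floors of their own pockets, the two empties are still where they stood, and the job is handed in after about 35 s of the 120 s limit.

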